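Load a wooden blank into the sander feeder through its spring flap

ROBOT

A 6-joint arm with a two-finger parallel gripper is mounted at the origin on the work surface. World frame = base frame: x ahead of the robot, y to its left, z up, the work surface at z = 0. Lengths are in m, angles in rad, forces in N, time in s.
With the tool pointing down it reaches from about 0.3 to 0.75 m from the base axis. Payload 8.5 kg.
Tool frame: the origin (TCP) lies on the centre line of the jaws, within the pads' length; the fingertips stand 22 mm ahead of it and the grasp point (between the pads) lies 3 mm ahead of it; z points along the fingers, y is the line along which they close (so a half turn about z gives the same grasp; the last joint's range is limited). The gripper opens to 85 mm and grips with 20 to 120 N. Pads are 22 mm wide; open, the fingers measure 114 mm over their backs; the gripper's body (76 mm by 85 mm) begins 54 mm behind the grasp point. The pads swing forward as they close: fully open they stand 13 mm farther back than shut.
Start: joints at [0.985, 0.381, 1.297, -0, 1.464, -0.215], TCP at [0.199, 0.513, 0.253] pointing down, gripper open.
Joint ranges: [-3.11, 3.11], [-0.89, 2.33], [0.22, 2.48], [-1.42, 4.56], [0.17, 2.85], [-2.88, 2.88]. Speed limits (rad/s): [2.39, 2.39, 3.14, 3.14, 3.14, 3.14].

INTERFACE

Orientations are given as a unit quaternion [w, x, y, z].
In Python, from workcell import r gives the robot as it stands.
- The arm moves only by the tool arm_command, never from a script. Its argument "motion" is one flat list of numbers, 4 for each row, row after row: the shift along the world's x, y, z in mm, then the turn about the world's z in rad. In form: [tx, ty, tz, yaw, tx, ty, tz, yaw, ...]. A call has exactly 5 rows; each row shifts and turns the commanded pose from where the row before left it; what a row does not reach is not made up. A row lasts 1/8 s, in which the tool goes at most 62.5 mm and 10.7 degrees, less where a joint would pass 70% of its speed; a pose out of reach is approached as far as the arm can. A call with a gripper value outside its range is refused whole. "claw" is the finger opening in mm, from 0 to 85.4, set as the call begins (left out, the last holds). The fingers move at their own pace and stop on an object; "squeeze" is the grip in N (left out, the last holds). Time passes only in rows, so rows that do not move let the fingers close, or fill a call up. It gives the time, the measured TCP pose, the force, the opening and the grip force at its end, in the units of the state.
- r.get_obs(): the state, without advancing time (a new reading comes with each control period).
- r.get_image(name): name is "scene" or "top" or "wrist"; returns a dict with "img" (384x512x3 uint8, red, green, blue), "camera_matrix" (3x3 intrinsics, pixels), "T" (4x4, takes a point from camera to world coordinates); the wrist camera has in their place "hand_eye" (4x4, takes a point from camera to tool coordinates, whose origin is the TCP and whose axes are the flange's). Camera axes: x right, y up, looking along -z (the intrinsics and any distortion apply to the point x, -y, -z); pixel columns grow to the right and rows downward; lengths in m; the calibration is good to about 2 mm. A picture is of the moment at which its call begins: read the wrist's pose just before it. There is no depth.
- r.close_job(): hands the job in; it is judged then, once.
Trained networks look in the newest picture that a camera, given by its name, has taken for a name from the list of things; names that differ only in an ending like _2 or _b are one class to them, and where a whole thing is asked for, a point or a joint stands for the part that bears it (a point fixed in the world has none). Each returns a list of dicts, best first, with "score" (0 to 1); they miss things now and then, are a little off and sometimes report something else, mostly with a low value. They report only what shows in the picture. A call takes as long as a camera call. They do not tell look-alikes from the thing itself.
- r.regions_of(camera, query): "region" (384x512 bool, what is visible of it) and "uv" ([column, row] in pixels, amid what is visible of it).
The state is a dict: "clock": time; "joints": joint angles; "qd": joint speeds; "effort": joint torques, N m; "eef_pos": TCP position; "tcp_rot": TCP orientation; "contact_force": force on the tool from outside, world axes, zero at the start; "torque": the same for the moment, N m; "finger_gap": opening from 0.0 (shut) to 1.0 (fully open); "grasp_force": force on a finger pad.
Only numpy, scipy, OpenCV 4.12 (cv2) and the standard library are available. Lean on these libraries where they do the work, as an engineer would, in place of code of your own. Each camera call takes 0.05 s, during which the arm holds its last target. There are 200 camera calls.

TASK

Load the pale wooden blank into the drum sander's feeder: slide it from the loading deck into the lane and push it along the lane floor through the yellow spring flap until it rests against the red end stop, so that the flap shuts behind it. Leave the dark block, the tape roll and the tin beside the deck where they are.

Things in the scene. Friction and masses are not known exactly. Their poses are not given: they have to be found in the camera images.
- feeder: Fixed feeder of a green drum sander. Origin: on the bench (z = 0) under the lane's centre line, in the plane of the shut flap. Its -y is the feed direction, x lies across the lane, z up. White flat floor 12 mm above the bench throughout. Lane 58 mm wide (x -29 to +29), from y = +60 to the red stop at y = -180. All walls and guides 22 mm high above the floor, 10 mm thick; open above.
- deck (a point): Middle of the white loading deck's top, at x = 0, y = +155 mm of the feeder, same axes. The deck is flat and open: x from -110 to +110, y from +250 to +60 (feeder's frame).
- mouth (a point): Centre of the lane's mouth on the floor, at x = 0, y = +60 mm of the feeder, same axes. Two upright guides narrow to it like a funnel, from x = +-85 at y = +115 to x = +-29 at y = +60.
- gate (a joint): Yellow spring flap across the lane; 0 = shut, grows to 1.5 rad as its free end is pushed in the feed direction; it cannot open the other way. The spring (0.05 N m shut, 0.19 N m at 1.4 rad) shuts it again. Its free end sweeps to 72 mm past the shut plane, so it shuts only when nothing is left within that sweep.
- hinge (a point): Top of the flap's upright hinge post, 46 mm above the floor, at x = +45, y = 0 of the feeder, same axes. The flap is 72 mm long, 5 mm thick, its top 38 mm above the floor; shut, it reaches to x = -27. Past it, from y = 0 to -83, the +x wall is set back to x = +56 for the swing, then funnels from x = +46 back to +29 at y = -105.
- end_stop (a point): Middle of the face of the red end stop that the blank comes to rest against, 15 mm above the floor, at x = 0, y = -180 mm of the feeder, same axes. The stop is 45 mm high above the floor; 5 mm behind it begins the sander's housing, 140 mm high, with a round hood up to 185 mm.
- blank_center (a point): The pale wooden blank with a darker glue line, a loose block lying flat on the loading deck: 44 mm wide (its x), 90 mm long (its y), 30 mm high (its z), about 0.11 kg. The point is its centre, 15 mm above its underside. At the start it lies with its length within about 0.45 rad of the feed direction, its centre up to 35 mm off the lane's centre line, 150 to 180 mm before the gate.
- walnut: a dark walnut block of the same size as the pale blank, lying on the bench. Origin: centre of its underside. Leave alone.
- tape: a roll of masking tape lying flat, 90 mm across, 24 mm high. Origin: centre of its underside. Leave alone.
- tin: an upright tin, 66 mm across, 85 mm high. Origin: centre of its underside. Leave alone.
Mind the look-alikes: they are no part of the job. What is meant by the part that bears blank_center is not turquoise, and is the smaller of those in its own colour.

How it is judged:
By the outcome, as a careful person would: the job done as asked, in the order asked, and still so for the second after the job is handed in, with the robot touching nothing.
It also fails if it takes over 45 s, if anything falls off the work surface, if the arm or the gripper's body presses on something with over 40 N, if the wrist force passes 120 N, or if a joint passes its speed limit or range.

## Working session

There is one attempt and no reset: what is moved stays moved. The work goes in short steps, Python scripts to look and compute and a tool call to move; the robot and the scene stay as the last step left them, time stands still between calls to the robot, and variables do not carry over. Pictures are saved under pics/ and viewed, at most 10 in all, crops included, and the job is handed in when it is done.

Besides the shell and the picture viewer there is one more tool, called after ">>>" as a command line: name --argument value ..., lists and objects as JSON in quotes. arm_command: Moves the arm, as the interface text tells. Its arguments: {"type":"object","properties":{"motion":{"type":"array","items":{"type":"number"}},"claw":{"type":"number"},"squeeze":{"type":"number"}},"required":["motion"]}

```bash
mkdir -p pics
cat > h.py <<'E'
from workcell import r
import numpy as np, cv2
def save(n,f,im=None):
    d=im if im is not None else r.get_image(n)["img"]; cv2.imwrite(f"pics/{f}.png",d[...,::-1])
def px2w(d,uv,z):
    K=d["camera_matrix"];T=d["T"]
    x=(np.atleast_2d(uv)-[K[0,2],K[1,2]])/[K[0,0],K[1,1]]
    v=np.c_[x[:,0],-x[:,1],-np.ones(len(x))]@T[:3,:3].T
    return T[:3,3]+v*((z-T[2,3])/v[:,2])[:,None]
E
python3 - <<'E'
from h import *
a=r.get_image("scene");b=r.get_image("top")
save(0,"both",np.vstack([a["img"],b["img"]])[:, :] if 0 else b["img"]); save(0,"scene",a["img"])
print(a.keys(),b["camera_matrix"],b["T"])
for c in("top","scene"):
  for q in("blank_center","feeder","gate","walnut","tape","tin"):
    for e in r.regions_of(c,q): print(c,q,round(e["score"],2),np.round(e["uv"]),e["region"].sum())
E
```

```text
dict_keys(['img', 'camera_matrix', 'T']) [[380.85104805   0.         258.02120154]
 [  0.         380.85104805 190.42108068]
 [  0.           0.           1.        ]] [[-0.01979934  0.99790723 -0.06155599  0.49377545]
 [-0.99959745 -0.01850636  0.02150458  0.11682711]
 [ 0.0203204   0.06195698  0.99787194  1.00057192]
 [ 0.          0.          0.          1.        ]]
top blank_center 0.88 [236. 194.] 616
top blank_center 0.73 [290. 123.] 672
top blank_center 0.58 [121. 202.] 465
top blank_center 0.56 [174. 120.] 1196
top feeder 0.69 [386. 190.] 24350
top feeder 0.39 [123. 200.] 560
top walnut 0.67 [128. 162.] 735
top tape 0.7 [124. 204.] 534
top tape 0.53 [126. 163.] 673
top tin 0.7 [121. 250.] 802
scene blank_center 0.94 [347. 203.] 937
scene blank_center 0.79 [275. 256.] 656
scene blank_center 0.77 [264. 195.] 473
scene blank_center 0.25 [224. 220.] 189
scene feeder 0.76 [154. 264.] 19999
scene gate 0.73 [156. 260.] 20037
scene gate 0.72 [225. 220.] 154
scene gate 0.65 [294. 136.] 470
scene walnut 0.53 [342. 173.] 291
scene tape 0.81 [320. 164.] 355
scene tin 0.69 [298. 139.] 443
```

View pics/both.png

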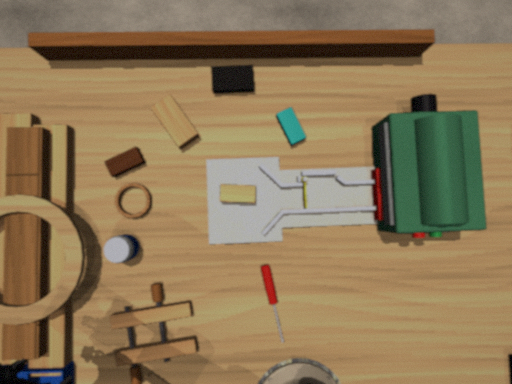

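View pics/scene.png

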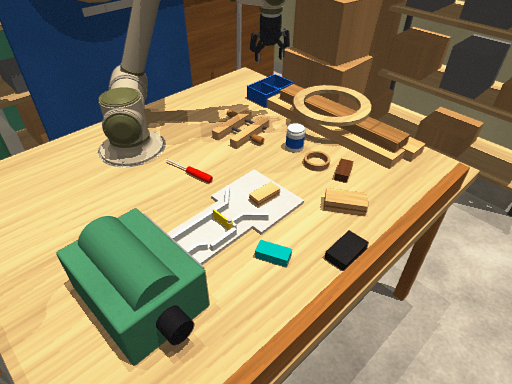

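Top view: candidates are the pale block on the deck (237,194), a larger pale block on the bench (175,121), and a turquoise one (291,126). The walnut at (126,162) is dark. I choose the small pale one on the deck and check it in a crop.

Run:
```python
from h import *
d=r.get_image("top");im=d["img"]
c=cv2.resize(im[145:255,195:390],None,fx=4,fy=4,interpolation=cv2.INTER_CUBIC);save(0,"crop",c)
hsv=cv2.cvtColor(im,cv2.COLOR_RGB2HSV)
w=((hsv[...,1]<40)&(hsv[...,2]>150)).astype(np.uint8)
w[:, :200]=0;w[:,385:]=0;w[:150]=0;w[255:]=0
m=w.copy(); m[:,284:]=0
m=cv2.morphologyEx(m,cv2.MORPH_CLOSE,np.ones((3,3)))
cs=max(cv2.findContours(m,0,1)[0],key=cv2.contourArea)
# deck outer edges: fit lines to left, top, bottom edge
L=[];Tp=[];B=[]
for y in range(168,236): L.append((np.where(m[y])[0].min()-.5,y))
for x in range(213,258): Tp.append((x,np.where(m[:,x])[0].min()-.5));B.append((x,np.where(m[:,x])[0].max()+.5))
for n,P in(("y+250",L),("x+110",Tp),("x-110",B)):
    W=px2w(d,np.array(P,float),.012)
    f=cv2.fitLine(W[:,:2].astype(np.float32),cv2.DIST_HUBER,0,.001,.001).ravel(); print(n,f)
# red stop
rd=((hsv[...,0]<8)|(hsv[...,0]>172))&(hsv[...,1]>150)&(hsv[...,2]>60);rd[:, :360]=0;rd[:,384:]=0;rd[:150]=0;rd[225:]=0
ys,xs=np.where(rd);print("red",xs.min(),xs.max(),ys.min(),ys.max(),px2w(d,[[xs.min()-.5,ys.mean()]],.057))
yl=(hsv[...,0]>22)&(hsv[...,0]<34)&(hsv[...,1]>150);yl[:, :290]=0;yl[:,320:]=0;yl[:170]=0;yl[215:]=0
ys,xs=np.where(yl);print("yel",xs.mean(),ys.min(),ys.max(),px2w(d,[[xs.mean(),ys.min()],[xs.mean(),ys.max()]],.05))
e=r.regions_of("top","blank_center")[0];print(e["uv"])
k=cv2.findContours(e["region"].astype(np.uint8),0,1)[0];k=max(k,key=cv2.contourArea)
p=cv2.boxPoints(cv2.minAreaRect(k));W=px2w(d,p,.042);print(p,W,W.mean(0),np.linalg.norm(np.diff(W,axis=0),axis=1))
```

```text
y+250 [0.9997301  0.02323161 0.52860445 0.22688998]
x+110 [ 0.01352372 -0.99990857  0.64035565  0.16491036]
x-110 [ 0.02943003 -0.99956685  0.42154753  0.14948557]
red 373 382 168 220 [[ 0.53690292 -0.18912102  0.057     ]]
yel 304.3333333333333 183 206 [[ 0.56892016 -0.02029813  0.05      ]
 [ 0.51123398 -0.01871942  0.05      ]]
[174.7, 120.4]
[[149.83784  106.972984]
 [169.5135    92.91892 ]
 [200.25676  135.95947 ]
 [180.5811   150.01352 ]] [[0.7705135  0.36699026 0.042     ]
 [0.80622901 0.3170049  0.042     ]
 [0.69403177 0.23998029 0.042     ]
 [0.65888469 0.28995457 0.042     ]] [0.73241474 0.3034825  0.042     ] [0.06143399 0.13609192 0.0610962 ]
```

View pics/crop.png

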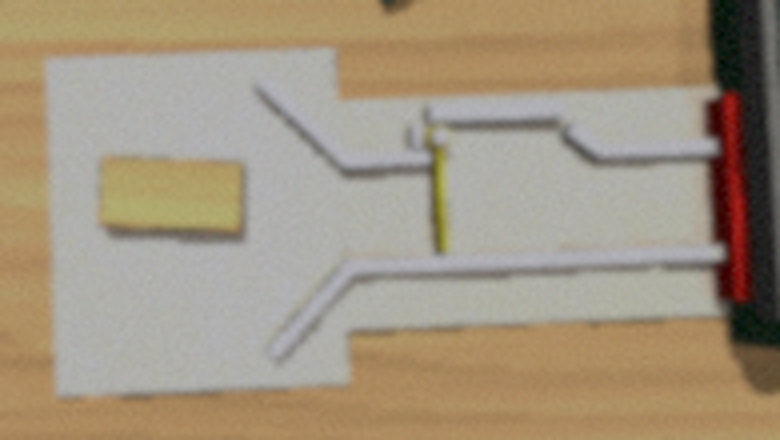

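The crop confirms it. The small pale block on the white deck spans crop corners (102,155) to (241,233). The lane runs right through the flap (440,200) to the red stop (725,200).

Run:
```python
from h import *
from scipy.spatial.transform import Rotation as R
d=r.get_image("top");im=d["img"]
def c(u,v):return [(u+.5)/4-.5+195,(v+.5)/4-.5+145]
hsv=cv2.cvtColor(im,cv2.COLOR_RGB2HSV)
m=((hsv[...,1]>70)&(hsv[...,2]>130)&(hsv[...,0]>12)&(hsv[...,0]<35)).astype(np.uint8)
q=np.zeros_like(m);q[178:210,215:262]=m[178:210,215:262]
k=max(cv2.findContours(q,0,1)[0],key=cv2.contourArea)
p=cv2.boxPoints(cv2.minAreaRect(k));W=px2w(d,p,.042)
print(q.sum(),np.round(p),np.round(W,3),np.round(W.mean(0),4),np.linalg.norm(np.diff(W,axis=0),axis=1))
P=px2w(d,[c(102,155),c(243,163),c(241,235),c(99,229)],.042);print("hand",np.round(P,3),P.mean(0))
# wall tops z=.034: inner edges, lane
for n,a,z in(("wall+x in",[c(350,172),c(430,167)],.034),("wall-x in",[c(350,261),c(720,246)],.034),("+x end in",[c(605,160),c(715,156)],.034),("stop",[c(716,180),c(720,230)],.057),("hinge",[c(438,137)],.058),("flap tip",[c(443,250)],.05),("mouth corners",[c(340,172),c(348,261)],.034)):
    print(n,np.round(px2w(d,a,z)[:,:2],4).tolist())
o=r.get_obs();q=o["tcp_rot"];print(o["eef_pos"],R.from_quat(np.r_[q[1:],q[0]]).as_matrix().round(3),o["clock"],o["finger_gap"])
```

```text
603 [[220. 184.]
 [255. 184.]
 [255. 202.]
 [220. 202.]] [[0.571 0.192 0.042]
 [0.569 0.103 0.042]
 [0.524 0.104 0.042]
 [0.526 0.192 0.042]] [0.5474 0.1479 0.042 ] [0.08819719 0.04544313 0.08793933]
hand [[0.572 0.191 0.042]
 [0.566 0.103 0.042]
 [0.52  0.105 0.042]
 [0.526 0.194 0.042]] [0.54613365 0.14812271 0.042     ]
wall+x in [[0.5594, 0.0344], [0.5617, -0.0167]]
wall-x in [[0.5028, 0.0358], [0.5077, -0.2009]]
+x end in [[0.5641, -0.129], [0.5654, -0.1999]]
stop [[0.5486, -0.1924], [0.5174, -0.1937]]
hinge [[0.5786, -0.0189]]
flap tip [[0.5084, -0.0213]]
mouth corners [[0.5595, 0.0408], [0.5028, 0.0371]]
[0.19927684 0.51261573 0.25332094] [[-0.932  0.362  0.   ]
 [ 0.362  0.932  0.   ]
 [-0.     0.    -1.   ]] 0.85 1.001676739993323
```

>>> arm_command --motion '[35,-34,0,-0.125,35,-34,0,-0.125,35,-34,0,-0.125,35,-34,0,-0.125,35,-34,0,-0.125]' --claw 68 --squeeze 25

```text
clock: 1.48
eef_pos: [0.3753, 0.3414, 0.2535]
tcp_rot: [0.0, 0.479, 0.878, 0.0]
contact_force: [0.3, 1.1, 0.2]
finger_gap: 0.793
grasp_force: 0.0
```

>>> arm_command --motion '[35,-34,0,-0.125,35,-34,0,-0.125,35,-34,0,-0.125,35,-34,0,-0.125,34,-34,0,-0.125]'

```text
clock: 2.1
eef_pos: [0.5493, 0.1713, 0.2534]
tcp_rot: [0.0, 0.726, 0.688, 0.0]
contact_force: [-0.1, 0.7, 0.5]
finger_gap: 0.797
grasp_force: 0.0
```

>>> arm_command --motion '[0,0,-30,0,0,0,-30,0,0,0,-30,0,0,0,-20,0,0,0,0,0]'

```text
clock: 2.72
eef_pos: [0.5478, 0.1725, 0.1422]
tcp_rot: [-0.001, 0.725, 0.689, -0.001]
contact_force: [-0.7, 0.0, -0.3]
finger_gap: 0.794
grasp_force: 0.0
```

Run:
```python
from h import *
from scipy.spatial.transform import Rotation as R
o=r.get_obs();q=o["tcp_rot"];M=R.from_quat(np.r_[q[1:],q[0]]).as_matrix()
print(o["eef_pos"],M.round(3),o["clock"],o["finger_gap"],o["joints"],o["contact_force"])
d=r.get_image("wrist");save(0,"w1",d["img"]);print(d["camera_matrix"],d["hand_eye"])
T=np.eye(4);T[:3,:3]=M;T[:3,3]=o["eef_pos"];d["T"]=T@d["hand_eye"]
im=d["img"];np.savez("w1.npz",img=im,T=d["T"],K=d["camera_matrix"])
for e in r.regions_of("wrist","blank_center"):
  k=max(cv2.findContours(e["region"].astype(np.uint8),0,1)[0],key=cv2.contourArea)
  p=cv2.boxPoints(cv2.minAreaRect(k));W=px2w(d,p,.042);print(e["score"],p.round(),W.round(4),W.mean(0),np.linalg.norm(np.diff(W,axis=0),axis=1))
```

```text
[0.54776646 0.17250724 0.14218738] [[ 0.05   0.999 -0.003]
 [ 0.999 -0.05  -0.   ]
 [-0.    -0.003 -1.   ]] 2.725 0.7942895637796606 [ 9.90431034e-02  5.24258074e-01  1.39767654e+00 -9.11047402e-06
  1.22255872e+00  1.49100430e-01] [-0.65033843  0.00087623 -0.29055028]
[[266.3433741    0.         254.73263827]
 [  0.         266.3433741  195.52150647]
 [  0.           0.           1.        ]] [[ 5.02782824e-04  9.56040676e-01  2.93233649e-01  7.46603247e-02]
 [ 9.99999846e-01 -4.12224780e-04 -3.70622845e-04  1.12858544e-03]
 [-2.33452339e-04  2.93233790e-01 -9.56040736e-01 -1.20937677e-01]
 [ 0.00000000e+00  0.00000000e+00  0.00000000e+00  1.00000000e+00]]
0.86 [[230. 174.]
 [280. 174.]
 [280. 272.]
 [230. 272.]] [[0.529  0.1993 0.042 ]
 [0.5714 0.1973 0.042 ]
 [0.5693 0.102  0.042 ]
 [0.5217 0.1043 0.042 ]] [0.54785202 0.15071192 0.042     ] [0.04236706 0.09528152 0.04761919]
0.83 [[377.  46.]
 [490. -31.]
 [539.  42.]
 [426. 118.]] [[0.645  0.2904 0.042 ]
 [0.7188 0.3338 0.042 ]
 [0.7638 0.2874 0.042 ]
 [0.6881 0.2369 0.042 ]] [0.70392392 0.28712817 0.042     ] [0.08563162 0.0645858  0.09101501]
0.82 [[372. 337.]
 [383. 330.]
 [402. 359.]
 [390. 366.]] [[ 0.6626  0.0202  0.042 ]
 [ 0.6733  0.0287  0.042 ]
 [ 0.6967 -0.0114  0.042 ]
 [ 0.6858 -0.0207  0.042 ]] [0.67959465 0.00418783 0.042     ] [0.0136259  0.04639136 0.014274  ]
```

View pics/w1.png

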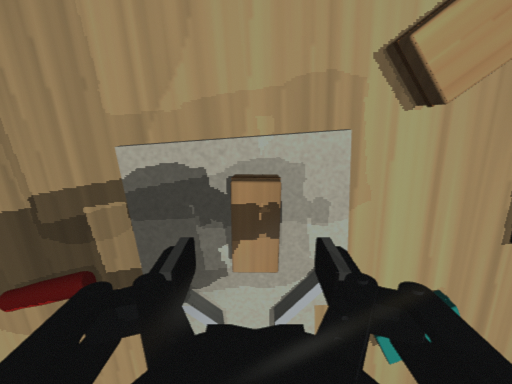

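Wrist view: the blank at (255,222) lies centred and square between the fingers. Descending to grip it near its rear end.

>>> arm_command --motion '[0,0,-30,0,0,0,-30,0,0,0,-25,0,0,0,-15,0,0,0,0,0]'

```text
clock: 3.45
eef_pos: [0.5484, 0.1726, 0.0434]
tcp_rot: [-0.0, 0.725, 0.689, -0.0]
contact_force: [0.2, 0.5, -0.1]
finger_gap: 0.796
grasp_force: 0.0
```

>>> arm_command --motion '[0,0,0,0,0,0,0,0,0,0,0,0,0,0,0,0,0,0,0,0]' --claw 35

```text
clock: 4.08
eef_pos: [0.5489, 0.1727, 0.0446]
tcp_rot: [0.001, 0.725, 0.689, 0.001]
contact_force: [-0.4, 0.2, 6.4]
finger_gap: 0.51
grasp_force: 26.2
```

>>> arm_command --motion '[-9,-10,0,0.036,-9,-15,0,0.036,0,-25,0,0,0,-25,0,0,0,-25,0,0]'

```text
clock: 4.7
eef_pos: [0.531, 0.0724, 0.0446]
tcp_rot: [0.001, 0.699, 0.715, 0.001]
contact_force: [-0.4, 4.1, 6.1]
finger_gap: 0.508
grasp_force: 26.3
```

Run:
```python
from h import *
o=r.get_obs();print(o["eef_pos"],o["contact_force"],o["grasp_force"],o["finger_gap"])
d=r.get_image("top");save(0,"t2",cv2.resize(d["img"][145:255,195:390],None,fx=4,fy=4,interpolation=cv2.INTER_CUBIC))
```

```text
[0.53099489 0.07239371 0.04459628] [-0.43499833  4.05432131  6.06588883] 26.28570646047592 0.5077945364984975
```

View pics/t2.png

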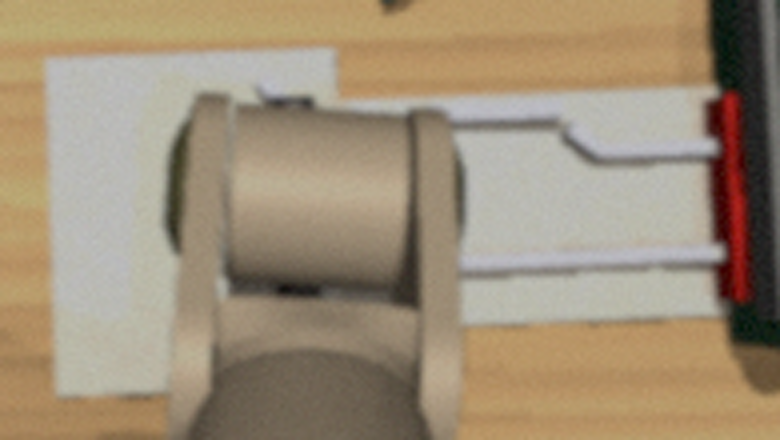

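The arm hides the blank here, but force and gap say it is still held with only friction load. Release, lift, go behind, and close the fingers.

>>> arm_command --motion '[0,0,0,0,0,0,0,0,0,0,20,0,0,0,30,0,0,0,5,0]' --claw 58

```text
clock: 5.38
eef_pos: [0.5309, 0.0731, 0.0997]
tcp_rot: [0.001, 0.699, 0.715, 0.001]
contact_force: [-0.1, -0.8, 0.3]
finger_gap: 0.675
grasp_force: 0.0
```

>>> arm_command --motion '[0,25,0,0,-1,25,0,0,0,8,0,0,0,0,0,0,0,0,0,0]' --claw 0

```text
clock: 6.0
eef_pos: [0.5293, 0.13, 0.0981]
tcp_rot: [-0.0, 0.699, 0.715, -0.0]
contact_force: [0.4, -0.3, -0.5]
finger_gap: 0.0
grasp_force: 0.0
```

Run:
```python
from h import *
from scipy.spatial.transform import Rotation as R
o=r.get_obs();q=o["tcp_rot"];M=R.from_quat(np.r_[q[1:],q[0]]).as_matrix()
print(o["eef_pos"],M.round(3),o["finger_gap"],o["contact_force"])
d=r.get_image("wrist");save(0,"w2",d["img"])
T=np.eye(4);T[:3,:3]=M;T[:3,3]=o["eef_pos"];d["T"]=T@d["hand_eye"]
for e in r.regions_of("wrist","blank_center")[:2]:
  k=max(cv2.findContours(e["region"].astype(np.uint8),0,1)[0],key=cv2.contourArea)
  p=cv2.boxPoints(cv2.minAreaRect(k));W=px2w(d,p,.042);print(e["score"],p.round(),W.round(4))
```

```text
[0.5293183  0.12998517 0.09807804] [[-0.022  1.    -0.   ]
 [ 1.     0.022 -0.   ]
 [-0.    -0.    -1.   ]] 0.00034298897287623234 [ 0.41283153 -0.33650206 -0.5449681 ]
0.93 [[471.   0.]
 [511.   0.]
 [511.  58.]
 [471.  58.]] [[0.6501 0.269  0.042 ]
 [0.6728 0.2695 0.042 ]
 [0.6819 0.24   0.042 ]
 [0.6579 0.2394 0.042 ]]
0.88 [[413. 319.]
 [440. 269.]
 [529. 319.]
 [502. 368.]] [[ 0.6601  0.0488  0.042 ]
 [ 0.672   0.0947  0.042 ]
 [ 0.7548  0.0504  0.042 ]
 [ 0.7479 -0.0019  0.042 ]]
```

View pics/w2.png

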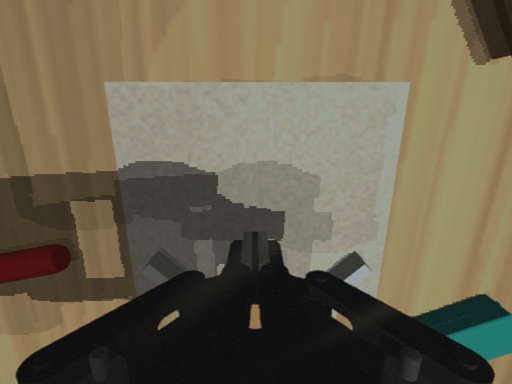

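Wrist view: the deck is empty behind the gripper, and the blank shows through the gap at (255,315), centred between the guides at (165,265) and (350,265). Lowering behind it, biased 5 mm toward the hinge side, then pushing.

>>> arm_command --motion '[5,0,-20,0,0,0,-20,0,0,0,-17,0,0,0,0,0,0,-10,0,0]'

```text
clock: 6.72
eef_pos: [0.5346, 0.1204, 0.042]
tcp_rot: [0.0, 0.699, 0.715, 0.0]
contact_force: [-0.4, -0.1, 0.4]
finger_gap: 0.002
grasp_force: 0.0
```

>>> arm_command --motion '[0,-10,0,0,1,-10,0,0,0,-10,0,0,0,-10,0,0,0,-10,0,0]'

```text
clock: 7.35
eef_pos: [0.5351, 0.0705, 0.0414]
tcp_rot: [-0.0, 0.699, 0.715, 0.0]
contact_force: [-1.1, 6.1, 2.9]
finger_gap: 0.002
grasp_force: 3.2
```

>>> arm_command --motion '[0,-10,0,0,1,-10,0,0,0,-10,0,0,0,-10,0,0,0,-10,0,0]'

```text
clock: 7.98
eef_pos: [0.5361, 0.0205, 0.0414]
tcp_rot: [-0.0, 0.699, 0.715, 0.0]
contact_force: [0.6, 4.6, 2.3]
finger_gap: 0.0
grasp_force: 2.3
```

>>> arm_command --motion '[1,-10,0,0,0,-10,0,0,0,-10,0,0,0,-10,0,0,0,-10,0,0]'

```text
clock: 8.6
eef_pos: [0.5371, -0.0301, 0.0413]
tcp_rot: [-0.0, 0.699, 0.715, -0.0]
contact_force: [-0.2, 3.5, 2.5]
finger_gap: -0.003
grasp_force: 1.8
```

Run:
```python
from h import *
d=r.get_image("scene");a=cv2.resize(d["img"][160:290,150:320],None,fx=4,fy=4)
save(0,"s3",a)
```

```text
(no output)
```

View pics/s3.png

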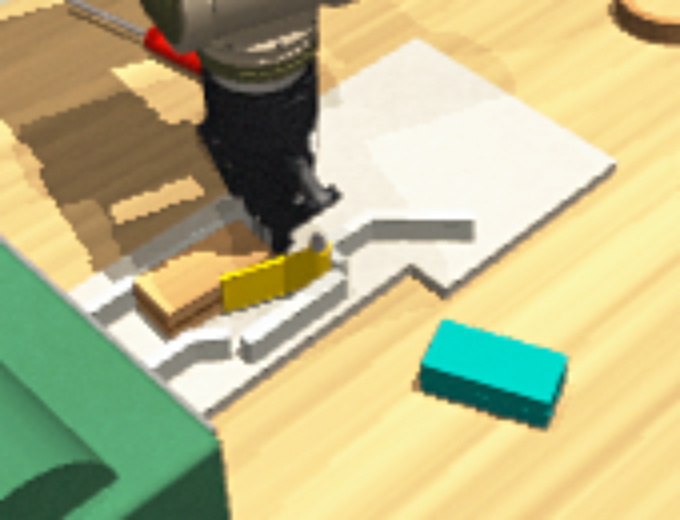

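The scene crop shows the blank past the flap at (190,290), lying along the -x wall, with the flap (275,275) bearing on its side. I keep pushing and shift the pusher toward the blank's middle.

>>> arm_command --motion '[-2,-10,0,0,-2,-10,0,0,-1,-8,0,0,0,-8,0,0,0,-8,0,0]'

```text
clock: 9.28
eef_pos: [0.5325, -0.0739, 0.0414]
tcp_rot: [0.0, 0.699, 0.715, 0.0]
contact_force: [3.8, 3.8, -0.6]
finger_gap: 0.003
grasp_force: 2.0
```

>>> arm_command --motion '[0,-5,0,0,0,-4,0,0,0,-3,0,0,0,-3,0,0,0,-2,0,0]'

```text
clock: 9.9
eef_pos: [0.5321, -0.0905, 0.0412]
tcp_rot: [-0.0, 0.699, 0.715, -0.0]
contact_force: [-2.5, 1.1, -0.2]
finger_gap: 0.001
grasp_force: 1.1
```

>>> arm_command --motion '[0,-2,0,0,0,-2,0,0,0,-1,0,0,0,-1,0,0,0,-1,0,0]'

```text
clock: 10.52
eef_pos: [0.5324, -0.0975, 0.0414]
tcp_rot: [0.0, 0.699, 0.715, 0.0]
contact_force: [0.6, 1.0, 0.2]
finger_gap: -0.001
grasp_force: 0.4
```

>>> arm_command --motion '[0,-1,0,0,0,-1,0,0,0,-1,0,0,0,-1,0,0,0,-1,0,0]'

```text
clock: 11.15
eef_pos: [0.5323, -0.1021, 0.0413]
tcp_rot: [-0.0, 0.699, 0.715, 0.0]
contact_force: [1.4, 6.1, 2.8]
finger_gap: 0.002
grasp_force: 3.0
```

>>> arm_command --motion '[0,-0.5,0,0,0,-0.5,0,0,0,-0.5,0,0,0,0,0,0,0,0,0,0]'

```text
clock: 11.78
eef_pos: [0.5323, -0.1022, 0.0413]
tcp_rot: [-0.001, 0.699, 0.715, 0.001]
contact_force: [2.2, 12.6, 2.6]
finger_gap: -0.001
grasp_force: 5.6
```

The force rose to 12.6 N with no further travel, so the blank is against the stop. Back off a little and lift clear.

>>> arm_command --motion '[0,3,0,0,0,2,5,0,0,0,30,0,0,0,40,0,0,0,50,0]'

```text
clock: 12.4
eef_pos: [0.5318, -0.099, 0.1674]
tcp_rot: [-0.001, 0.699, 0.715, -0.0]
contact_force: [0.4, -0.7, 0.7]
finger_gap: -0.001
grasp_force: 0.0
```

>>> arm_command --motion '[-20,50,20,0,-30,50,0,0,-30,50,0,0,-30,50,0,0,-30,50,0,0]'

```text
clock: 13.02
eef_pos: [0.3912, 0.1522, 0.1868]
tcp_rot: [0.0, 0.7, 0.715, 0.0]
contact_force: [1.2, 2.1, -0.2]
finger_gap: -0.004
grasp_force: 0.0
```

Run:
```python
from h import *
d=r.get_image("top");a=cv2.resize(d["img"][145:255,240:395],None,fx=4,fy=4,interpolation=cv2.INTER_CUBIC)
s=r.get_image("scene")["img"];b=cv2.resize(s[175:290,150:305],None,fx=4,fy=4)
save(0,"end",cv2.resize(np.vstack([a,b]),None,fx=.66,fy=.66,interpolation=cv2.INTER_AREA))
```

```text
(no output)
```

View pics/end.png

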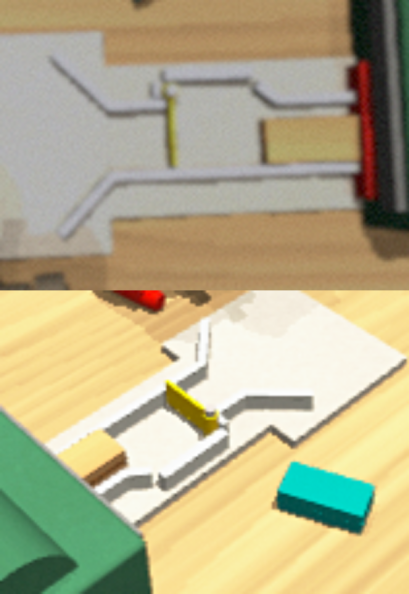

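The final picture shows the flap shut at (170,130) and the blank against the red stop at (360,140), square and lying flat. The arm is clear of everything.

```bash
python3 -c "
from workcell import r
print(r.close_job())"
```

```text
the job is handed in; nothing more can be done
None
```

The pale blank is in the feeder against the red end stop with the yellow flap shut behind it; the dark block, tape roll and tin were not touched, and the job was handed in at about 13 s on the robot's clock.

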